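# Set a bench clock to three o'clock with a fingertip

### The job

The hands of the clock lying face up on the watchmaker's bench have just been pressed on and each still turns by itself: push them round gently with a fingertip until the clock reads three o'clock, the long hand pointing at the double bar (twelve) to within a minute mark and the short hand pointing at the three. Do not pick up or shift the clock, and leave the tools and pots around it where they are.

Things in the scene. Friction and masses are not known exactly. Their poses are not given: they have to be found in the camera images.
- clock: round wall clock, about 1.3 kg, lying loose on its back, no glass, 254 mm across; origin: centre of its underside. The flat white dial (radius 119 mm) is 38 mm above it and faces up. Black hour bars at 86 to 112 mm radius. Own +x points to twelve (double bar), -y to three, -x to six, +y to nine: clockwise seen from above
- axis (a point): on the axis of both hands (own z, upright), at dial height. A fixed brass nut, 14 mm across, rises here to 28 mm above the dial. Each hand turns either way by itself, without end stops, and stays where it is left: friction 0.05 N m, about 0.5 to 1.2 N at the finger
- twelve (a point): point on the dial at the double bar, twelve, 99 mm from the axis
- three (a point): point on the dial at the single bar of three, 101 mm from the axis
- hour_hand (a joint): angle of the short hand, rad, clockwise from twelve seen from above (pi/2 at three), not wrapped; starts between 2.4 and 5.2. Flat dark steel bar, 62 mm long from the axis, 12 mm wide (7 mm over its last 12 mm), lying 5 to 9 mm above the dial, with a 21 mm tail behind the axis
- minute_hand (a joint): angle of the long hand, rad, clockwise from twelve seen from above, not wrapped (whole turns are twelve); starts between 0.8 and 5.5. Flat dark steel bar, 105 mm long from the axis, 7 mm wide (4 mm over its last 12 mm), 15 to 19 mm above the dial, passing over the short hand; it can be pushed beyond the short hand's reach. Tail 21 mm
- hour_tip (a point): tip of the short hour hand, 62 mm from the axis, mid-thickness
- minute_tip (a point): tip of the long minute hand, 105 mm from the axis, mid-thickness
- loupe: watchmaker's eye loupe, turned light wood, 44 mm wide, 38 mm tall, standing; origin: centre of its foot. Not part of the job; it stays where it is
- screwdriver: steel screwdriver, 130 mm long, lying along its x; origin on its underside. Not part of the job; it stays where it is
- pot_tall: white plastic pot, 48 mm across, 42 mm tall; origin: centre of its foot. Not part of the job; it stays where it is
- pot_low: low white plastic pot, 60 mm across, 26 mm tall; origin: centre of its foot. Not part of the job; it stays where it is
- movement: watch movement in a steel ring, 52 mm across, 10 mm tall, with a small crown at its rim; origin: centre of its foot. Not part of the job; it stays where it is
- tweezers: steel tweezers, 130 mm long, lying along their x; origin about mid-length. Not part of the job; it stays where it is
- screw_tray: grey plastic tray, 75 x 55 x 14 mm with one divider; origin: centre of its foot. Not part of the job; it stays where it is

How it is judged:
By the outcome, as a careful person would: the job done as asked, in the order asked, and still so for the second after the job is handed in, with the robot touching nothing.
It also fails if it takes over 64 s, if anything falls off the work surface, if the arm or the gripper's body presses on something with over 40 N, if the wrist force passes 120 N, or if a joint passes its speed limit or range.

### The arm

A 6-joint arm with a two-finger parallel gripper is mounted at the origin on the work surface. World frame = base frame: x ahead of the robot, y to its left, z up, the work surface at z = 0. Lengths are in m, angles in rad, forces in N, time in s.
With the tool pointing down it reaches from about 0.35 to 0.875 m from the base axis. Payload 15.5 kg.
Tool frame: the origin (TCP) lies at the very end of the fingers, on their centre line; the grasp point (between the pads) lies 19 mm behind it; z points along the fingers, y is the line along which they close (so a half turn about z gives the same grasp; the last joint's range is limited). The gripper opens to 85 mm and grips with 20 to 120 N. Pads are 22 mm wide; open, the fingers measure 114 mm over their backs; the gripper's body (76 mm by 85 mm) begins 54 mm behind the grasp point. The pads swing forward as they close: fully open they stand 13 mm farther back than shut.
Start: joints at [-1.284, 0.494, 1.345, -0, 1.302, -0.096], TCP at [0.233, -0.58, 0.231] pointing down, gripper open.
Joint ranges: [-2.91, 2.91], [-0.82, 2.16], [0.22, 2.67], [-1.22, 4.37], [0.12, 2.79], [-3.08, 3.08]. Speed limits (rad/s): [1.89, 1.89, 2.57, 3.01, 3.01, 3.01].

### API

Orientations are given as a rotation vector (axis times angle).
In Python, from cell import manip gives the robot as it stands.
- The arm moves only by the tool send_rows, never from a script. Its argument "series" is a list of rows, each a list of 3 entries, a list of its own where there are three numbers: the shift along the tool's x, y, z in units of 50 mm (1.0 is 50 mm), then the turn, a rotation vector about the tool's x, y, z in rad, then the finger opening in mm, from 0 to 85.4. A call has 1 to 10 rows; each row is the pose to reach, as a shift and turn from the pose commanded when the call began, along the tool's axes at that moment; what a row does not reach only later rows make up. A row lasts 1/8 s, in which the tool goes at most 62.5 mm and 10.7 degrees, less where a joint would pass 70% of its speed; a pose out of reach is approached as far as the arm can. A call with a gripper value outside its range is refused whole. The fingers move at their own pace and stop on an object; "force" is the grip in N (left out, the last holds). Time passes only in rows, so rows that repeat a pose let the fingers close. It gives the time, the measured TCP pose, the force, the opening and the grip force at its end, in the units of the state.
- manip.read_state(): the state, without advancing time (a new reading comes with each control period).
- manip.capture(name): name is "scene" or "top" or "wrist"; returns the picture (420x560x3 uint8, red, green, blue); there is no depth.
- manip.camera_params(name): a dict with "camera_matrix" (3x3 intrinsics, pixels), "D" ([k1, k2, p1, p2, k3] as OpenCV has them; the pictures are not rectified), "extrinsics" (4x4, takes a point from camera to world coordinates); the wrist camera has in their place "tool_from_camera" (4x4, takes a point from camera to tool coordinates, whose origin is the TCP and whose axes are the flange's). Camera axes: x right, y up, looking along -z (the intrinsics and any distortion apply to the point x, -y, -z); pixel columns grow to the right and rows downward; lengths in m; the calibration is good to about 2 mm. A picture is of the moment at which its call begins: read the wrist's pose just before it. camera_params takes no time and is no camera call.
- manip.hand_in(): hands the job in; it is judged then, once.
Trained networks look in the newest picture that a camera, given by its name, has taken for a name from the list of things; names that differ only in an ending like _2 or _b are one class to them, and where a whole thing is asked for, a point or a joint stands for the part that bears it (a point fixed in the world has none). Each returns a list of dicts, best first, with "conf" (0 to 1); they miss things now and then, are a little off and sometimes report something else, mostly with a low value. They report only what shows in the picture. A call takes as long as a camera call.
- manip.look_for(camera, target): "at" ([x, y, z] in m, in world coordinates, good to about 4 mm: the middle of the surface that is visible of it).
The state is a dict: "time_s": time; "joint_positions": joint angles; "joint_vel": joint speeds; "joint_torque": joint torques, N m; "position": TCP position; "eef_rot": TCP orientation; "force": force on the tool from outside, world axes, zero at the start; "ft_torque": the same for the moment, N m; "gripper_width": opening from 0.0 (shut) to 1.0 (fully open); "grip_force": force on a finger pad.
Only numpy, scipy, OpenCV 4.12 (cv2) and the standard library are available. Lean on these libraries where they do the work, as an engineer would, in place of code of your own. Each camera call takes 0.05 s, during which the arm holds its last target. There are 200 camera calls.

## Working session

There is one attempt and no reset: what is moved stays moved. The work goes in short steps, Python scripts to look and compute and a tool call to move; the robot and the scene stay as the last step left them, time stands still between calls to the robot, and variables do not carry over. Pictures are saved under pics/ and viewed, at most 10 in all, crops included, and the job is handed in when it is done.

Besides the shell and the picture viewer there is one more tool, called after "Call:" as name([rows], argument=value, ...), one row to a line, values as JSON. send_rows: Moves the arm, as the interface text tells. Its arguments: {"type":"object","properties":{"series":{"type":"array","items":{"type":"array"}},"force":{"type":"number"}},"required":["series"]}

```bash
mkdir -p pics; ls
cat > h.py <<'E'
import numpy as np, cv2
from cell import manip
def snap(c,name):
    s=manip.read_state(); im=manip.capture(c); cv2.imwrite(f'pics/{name}.png',im[:,:,::-1]); return s,im
E
python3 - <<'E'
from h import *
s,_=snap('top','top1'); print(s['position'],s['eef_rot'],s['time_s'])
for n in ['clock','axis','twelve','three','hour_tip','minute_tip','hour_hand','minute_hand','loupe','pot_tall','pot_low','movement','screwdriver','tweezers','screw_tray']:
    r=manip.look_for('top',n); print(n,[(np.round(d['at'],3).tolist(),round(d['conf'],2)) for d in r[:2]])
p=manip.camera_params('top'); print(p)
E
```

```text
pics
[ 0.23276478 -0.57963354  0.2306905 ] [-3.08330853e+00 -5.95838335e-01  2.07331847e-04] 0.0
clock [([0.585, -0.108, 0.037], 0.84)]
axis [([0.586, -0.109, 0.039], 0.71), ([0.488, 0.036, 0.022], 0.25)]
twelve [([0.585, -0.106, 0.039], 0.9)]
three [([0.581, -0.107, 0.037], 0.62)]
hour_tip [([0.562, -0.129, 0.049], 0.65)]
minute_tip [([0.552, -0.105, 0.061], 0.6), ([0.685, 0.07, 0.004], 0.22)]
hour_hand [([0.566, -0.124, 0.046], 0.51)]
minute_hand [([0.551, -0.108, 0.056], 0.76)]
loupe [([0.405, -0.114, 0.037], 0.96)]
pot_tall [([0.746, -0.194, 0.043], 0.61)]
pot_low [([0.636, -0.278, 0.024], 0.7), ([0.586, -0.107, 0.038], 0.64)]
movement [([0.474, -0.241, 0.006], 0.66)]
screwdriver [([0.487, 0.038, 0.021], 0.84), ([0.55, -0.106, 0.059], 0.55)]
tweezers [([0.684, 0.07, 0.001], 0.76), ([0.548, -0.106, 0.054], 0.57)]
screw_tray [([0.77, -0.047, 0.002], 0.65)]
{'camera_matrix': array([[421.07553931,   0.        , 277.39055187],
       [  0.        , 421.07553931, 210.52048774],
       [  0.        ,   0.        ,   1.        ]]), 'D': array([-0.10635448,  0.        ,  0.        ,  0.        ,  0.        ]), 'extrinsics': array([[-0.01410624,  0.99004947, -0.14001095,  0.46924017],
       [-0.99922467, -0.00881041,  0.03837243,  0.06165619],
       [ 0.03675705,  0.14044368,  0.98940613,  0.7965927 ],
       [ 0.        ,  0.        ,  0.        ,  1.        ]])}
```

View pics/top1.png

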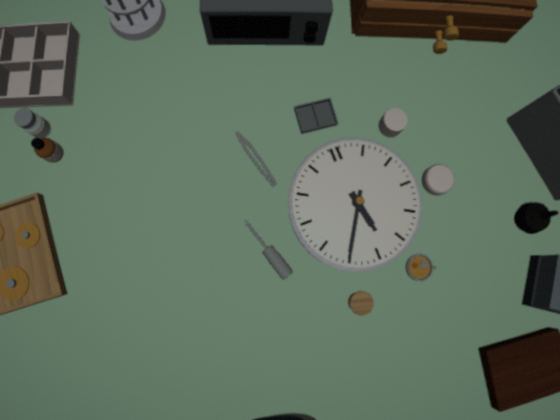

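The picture shows the clock centred near (356,204) px, the double bar near (336,154), the short hand's tip at (375,229) and the long one's at (350,262). Next I'll rectify the dial.

```bash
cat >> h.py <<'E'
def params(c,s=None):
    p=manip.camera_params(c)
    if 'extrinsics' in p: T=np.array(p['extrinsics'])
    else:
        from scipy.spatial.transform import Rotation as R
        W=np.eye(4); W[:3,:3]=R.from_rotvec(s['eef_rot']).as_matrix(); W[:3,3]=s['position']; T=W@np.array(p['tool_from_camera'])
    return np.array(p['camera_matrix']),np.array(p['D']),T
def proj(P,K,D,T):
    P=np.asarray(P,float).reshape(-1,3); q=(P-T[:3,3])@T[:3,:3]; q=q*[1,-1,-1]
    return cv2.projectPoints(q,np.zeros(3),np.zeros(3),K,D)[0].reshape(-1,2)
def rect(im,c,s,ctr,z,half=.14,n=560):
    # top view: right=-y, up=+x
    K,D,T=params(c,s); g=(np.arange(n)+.5)/n*2*half-half
    X=ctr[0]-g[:,None]+0*g[None]; Y=ctr[1]-g[None]+0*g[:,None]
    m=proj(np.stack([X,Y,0*X+z],-1),K,D,T).astype(np.float32).reshape(n,n,2)
    return cv2.remap(im,m[...,0],m[...,1],cv2.INTER_CUBIC)
E
python3 - <<'E'
from h import *
im=cv2.imread('pics/top1.png')[:,:,::-1]
c=np.array([.585,-.108])
r=rect(im,'top',None,c,.038); g=r.min(2)
_,b=cv2.threshold(cv2.GaussianBlur(g,(3,3),0),0,255,cv2.THRESH_OTSU)
cs,_=cv2.findContours(b,cv2.RETR_EXTERNAL,cv2.CHAIN_APPROX_NONE); k=max(cs,key=cv2.contourArea)
(x,y),rad=cv2.minEnclosingCircle(k); px=.28/560
print('disc',c[0]+.14-y*px,c[1]+.14-x*px,rad*px)
def prof(ri,z,r0,r1,c):
    K,D,T=params('top'); a=np.radians(np.arange(0,360,.5)); acc=0
    for q in np.linspace(r0,r1,25):
        m=proj(np.stack([c[0]+q*np.cos(a),c[1]-q*np.sin(a),0*a+z],-1),K,D,T).astype(np.float32)
        acc=acc+cv2.remap(im.min(2),m[:,0][None],m[:,1][None],cv2.INTER_LINEAR)[0].astype(float)/25
    return acc
cv2.imwrite('pics/r1.png',r[:,:,::-1])
E
```

```text
disc 0.5889429931640625 -0.11194483947753904 0.12454866790771485
```

View pics/r1.png

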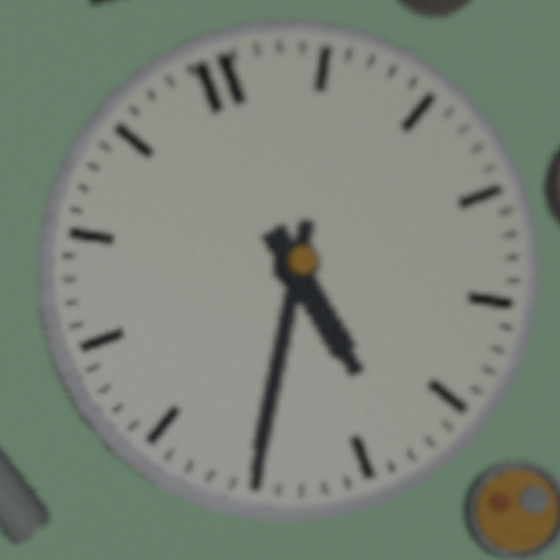

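The rectified view shows opposite bars meeting at (290.7,268.5) and the double bar at (220,83). That puts the axis at about (0.591,-0.113) with twelve at yaw 20.8°. The long hand sits at about 212° clockwise, over the 7 bar at (256,487), and the short hand at about 170°, tip (355,370).

Plan: shut fingers, with the 22 mm pad edge pushing. The long hand goes clockwise at r = 87 mm, then the short hand anticlockwise.

```bash
cat >> h.py <<'E'
from scipy.spatial.transform import Rotation as R
def goal(pos,yaw_y,s=None):
    "row (units of 50mm, rad) to TCP pos, tool straight down with tool y at world yaw (deg)"
    s=s or manip.read_state(); R0=R.from_rotvec(s['eef_rot']).as_matrix()
    a=np.radians(yaw_y); y=np.array([np.cos(a),np.sin(a),0]); z=np.array([0,0,-1.]); G=np.stack([np.cross(y,z),y,z],1)
    print('shift',np.round(R0.T@(np.array(pos)-s['position'])/.05,3),'turn',np.round(R.from_matrix(R0.T@G).as_rotvec(),4))
E
python3 -c "
from h import *
goal([.5006,-.1216,.2],-10.8)"
```

```text
shift [ 8.385 -6.513  0.626] turn [-0.      0.     -1.0006]
```

Call:
send_rows([
  [[0.84,-0.65,0],[0,0,-0.1],0],
  [[1.68,-1.3,0],[0,0,-0.2],0],
  [[2.52,-1.95,0.1],[0,0,-0.3],0],
  [[3.36,-2.6,0.2],[0,0,-0.4],0],
  [[4.2,-3.25,0.3],[0,0,-0.5],0],
  [[5.04,-3.9,0.4],[0,0,-0.6],0],
  [[5.88,-4.55,0.5],[0,0,-0.7],0],
  [[6.72,-5.2,0.6],[0,0,-0.8],0],
  [[7.56,-5.85,0.63],[0,0,-0.9],0],
  [[8.38,-6.51,0.63],[0,0,-1.0],0],
])

```text
time_s: 2.05
position: [0.5012, -0.1202, 0.1998]
eef_rot: [2.418, 2.006, 0.0]
force: [-0.0, -1.1, -0.4]
gripper_width: -0.002
grip_force: 0.0
```

Run:
```python
from h import *
s,im=snap('wrist','w1'); print(s['position'],s['eef_rot'],s['time_s'],s['gripper_width'],s['force'])
goal([.5006,-.1216,.2],-10.8,s)
r=rect(im,'wrist',s,[.5908,-.1133],.038)
cv2.imwrite('pics/w1c.png',np.vstack([cv2.resize(im,(400,300)),cv2.resize(r,(400,400))[:300]])[:,:,::-1] if 0 else np.hstack([cv2.resize(im,(400,300)),cv2.resize(r,(300,300))])[:,:,::-1])
```

```text
[ 0.5012074  -0.12023211  0.19982017] [2.41763882e+00 2.00575059e+00 1.84012282e-04] 2.05 -0.0015020547948191413 [-0.03378311 -1.08203118 -0.43629403]
shift [-0.029 -0.007 -0.004] turn [0.0003 0.0001 0.0028]
```

View pics/w1c.png

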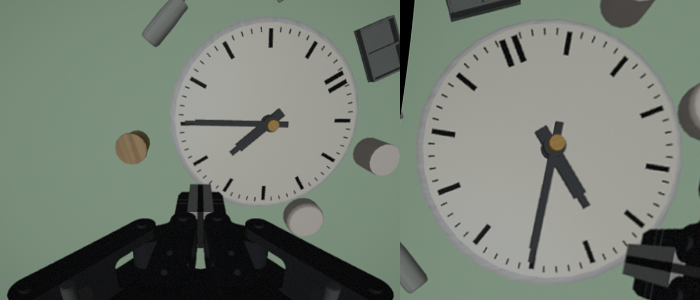

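The wrist view agrees: the long hand runs left to (183,123), the short hand's tip is at (235,152), the double bar at (337,82) and the shut fingers at (200,195). I'll fit the dial and hands numerically.

```bash
cat >> h.py <<'E'
from scipy.optimize import minimize
def smp(im,K,D,T,P):
    m=proj(P,K,D,T).astype(np.float32); return cv2.remap(im,m[:,0][None],m[:,1][None],cv2.INTER_LINEAR,borderValue=128)[0].astype(float)
def ray(c,ang,r,w,z):
    "points along a bar at world yaw ang (rad), radii r, half width w"
    rr,ww=np.meshgrid(r,np.linspace(-w,w,5)); rr=rr.ravel();ww=ww.ravel()
    return np.stack([c[0]+rr*np.cos(ang)-ww*np.sin(ang),c[1]+rr*np.sin(ang)+ww*np.cos(ang),0*rr+z],-1)
def fit(im,c,s,x0=(.5908,-.1133,20.8)):
    "axis x,y and yaw of twelve (deg); hand angles clockwise from twelve (deg)"
    cam=params(c,s); g=cv2.GaussianBlur(im.min(2),(3,3),0)
    def bars(x):
        v=0
        for k in range(1,12): v+=smp(g,*cam,ray(x,np.radians(x[2]-30*k),np.linspace(86,112,14)/1e3,.002,.038)).mean()
        v+=sum(smp(g,*cam,ray((x[0]-o*np.sin(np.radians(x[2])),x[1]+o*np.cos(np.radians(x[2]))),np.radians(x[2]),np.linspace(86,112,14)/1e3,.002,.038)).mean() for o in(-.0055,.0055))
        # ends: bright just inside and outside
        for k in range(12):
            for q in(.083,.115): v-=.3*smp(g,*cam,ray(x,np.radians(x[2]-30*k),[q],.002,.038)).mean()
        return v
    o=minimize(bars,x0,method='Nelder-Mead',options=dict(initial_simplex=np.array(x0)+np.array([[0,0,0],[.003,0,0],[0,.003,0],[0,0,1.5]]),xatol=1e-5,fatol=1e-3)).x
    a=np.arange(0,360,.25); out=[]
    for r,w,z in((np.linspace(66,84,10)/1e3,.003,.055),(np.linspace(22,48,14)/1e3,.0055,.045)):
        v=np.array([smp(g,*cam,ray(o,np.radians(o[2]-t),r,w,z)).mean() for t in a])
        if z<.05:
            d=np.abs((a-out[0]+180)%360-180); v[d<15]=255
        out.append(a[v.argmin()]); 
    return np.round(o,4),out
E
python3 - <<'E'
from h import *
print(fit(cv2.imread('pics/top1.png'),'top',None)); s=manip.read_state(); print(fit(cv2.imread('pics/w1.png'),'wrist',s))
E
```

```text
(array([ 0.5909, -0.1134, 20.7973]), [np.float64(212.5), np.float64(170.25)])
(array([ 0.593 , -0.1084, 21.1598]), [np.float64(212.5), np.float64(170.25)])
```

```bash
python3 -c "
from h import *
goal([.502,-.117,.047],-11.6)"
```

```text
shift [-0.036 -0.028  3.059] turn [ 0.0013 -0.0018  0.024 ]
```

Call:
send_rows([
  [[-0.04,-0.03,0.8],[0,0,0.02],0],
  [[-0.04,-0.03,1.6],[0,0,0.02],0],
  [[-0.04,-0.03,2.2],[0,0,0.02],0],
  [[-0.04,-0.03,2.7],[0,0,0.02],0],
  [[-0.04,-0.03,2.95],[0,0,0.02],0],
  [[-0.04,-0.03,3.06],[0,0,0.02],0],
  [[-0.04,-0.03,3.06],[0,0,0.02],0],
])

```text
time_s: 2.98
position: [0.4988, -0.1236, 0.0471]
eef_rot: [2.441, 1.977, 0.0]
force: [0.2, 1.3, 0.4]
gripper_width: -0.001
grip_force: 0.0
```

Run:
```python
from h import *
s=manip.read_state(); print(s['position'],s['force'])
_,a=snap('scene','s2');_,b=snap('wrist','w2');_,c=snap('top','t2')
K,D,T=params('scene'); p=proj([.592,-.111,.045],K,D,T)[0].astype(int); print(p)
x,y=np.clip(p-[120,90],0,[320,240]); A=cv2.resize(a[y:y+180,x:x+240],(400,300))
q=proj([.592,-.111,.045],*params('top'))[0].astype(int); x,y=q-[80,60]; C=cv2.resize(c[y:y+120,x:x+160],(400,300),interpolation=cv2.INTER_CUBIC)
cv2.imwrite('pics/c2.png',np.vstack([np.hstack([A,C]),np.hstack([cv2.resize(b,(400,300)),cv2.resize(rect(b,'wrist',s,[.592,-.111],.038),(300,300)),np.zeros((300,100,3),np.uint8)])])[:,:,::-1])
```

```text
[ 0.49882538 -0.12361624  0.0471219 ] [0.20373594 1.34107935 0.43299182]
[202 241]
```

View pics/c2.png

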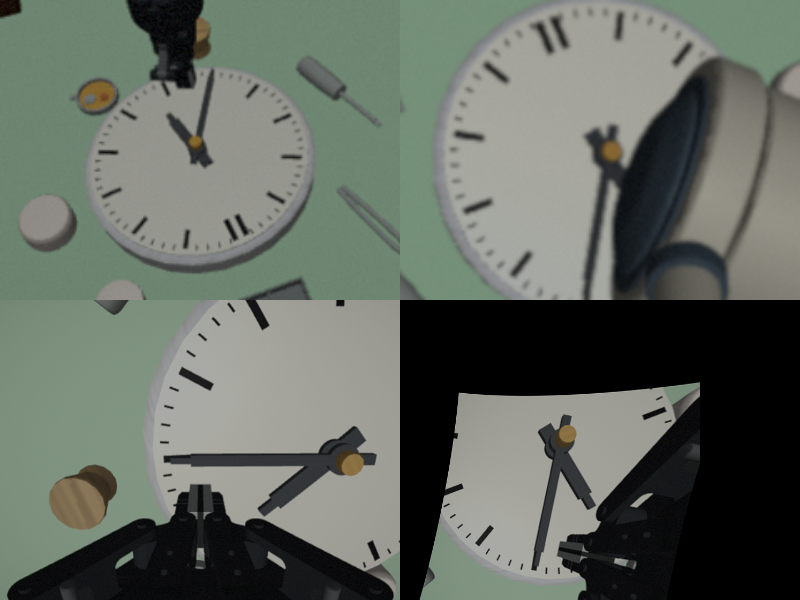

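The fingertip sits beside the long hand, at (200,490) in the wrist quadrant with the hand at y=460. It is near r≈85 mm with a gap of around 10 mm. I'll check the settled pose.

Run:
```python
from h import *
s=manip.read_state(); print(s['position'],s['eef_rot'],s['joint_vel'].round(3) if hasattr(s['joint_vel'],'round') else s['joint_vel'])
goal([.502,-.117,.047],-11.6)
def off(al,A):
    c,s=np.cos(al),np.sin(al); return np.round(np.array([A[0]*(1-c)+A[1]*s, A[1]*(1-c)-A[0]*s])/50,3)
for k in range(1,11): print(round(.09*k,2),off(.09*k,(14.5,85)))
```

```text
[ 0.49902159 -0.12366575  0.04750616] [2.44016967e+00 1.97692821e+00 1.02707010e-03] [ 0.     0.001  0.002 -0.001 -0.002  0.001]
shift [0.143 0.031 0.01 ] turn [ 0.0013  0.0002 -0.0065]
0.09 [ 0.154 -0.019]
0.18 [ 0.309 -0.024]
0.27 [ 0.464 -0.016]
0.36 [0.617 0.007]
0.45 [0.768 0.043]
0.54 [0.915 0.093]
0.63 [1.057 0.156]
0.72 [1.193 0.231]
0.81 [1.321 0.318]
0.9 [1.441 0.416]
```

Call:
send_rows([
  [[0.14,0,0],[0,0,0],0],
  [[0.28,0,0],[0,0,0],0],
  [[0.43,-0.02,0],[0,0,0.09],0],
  [[0.59,-0.02,0],[0,0,0.18],0],
  [[0.74,-0.02,0],[0,0,0.27],0],
  [[0.9,0.01,0],[0,0,0.36],0],
  [[1.05,0.04,0],[0,0,0.45],0],
  [[1.2,0.09,0],[0,0,0.54],0],
  [[1.2,0.09,0],[0,0,0.54],0],
  [[1.2,0.09,0],[0,0,0.54],0],
])

```text
time_s: 4.38
position: [0.5153, -0.0657, 0.0468]
eef_rot: [-2.879, -1.258, 0.0]
force: [0.5, -0.0, 0.3]
gripper_width: 0.001
grip_force: 0.0
```

```bash
cat >> h.py <<'E'
def pose(c=(.592,-.111)):
    "r, signed offset along tool x to axis line (mm) given current pose; hand along -y of tool"
    s=manip.read_state(); M=R.from_rotvec(s['eef_rot']).as_matrix(); A=M.T@(np.array([*c,s['position'][2]])-s['position'])*1e3
    print('A',A.round(1),'yaw_y',np.degrees(np.arctan2(M[1,1],M[0,1])).round(2),'z',s['position'][2].round(4),'F',np.round(s['force'],2),'t',s['time_s']); return s
E
python3 - <<'E'
from h import *
s=pose(); im=manip.capture('wrist'); print(fit(im,'wrist',s))
a=manip.capture('scene'); print(fit(a,'scene',None)); b=manip.capture('top'); print(fit(b,'top',None))
E
```

```text
A [18.8 87.1 -0. ] yaw_y -42.78 z 0.0468 F [ 0.48 -0.01  0.26] t 4.375
(array([ 0.5907, -0.1138, 20.8753]), [np.float64(144.0), np.float64(170.5)])
(array([ 0.5906, -0.1152, 20.8624]), [np.float64(244.0), np.float64(169.75)])
(array([ 0.5913, -0.1152, 21.6546]), [np.float64(314.25), np.float64(12.0)])
```

Contact made: the scene view fits the long hand at 244° and leaves the short hand unchanged. Continuing.

Run:
```python
from h import *
pose((.591,-.1143))
for k in range(1,10):
    al=.1*k;c,s=np.cos(al),np.sin(al); print(round(al,1),np.round(np.array([15.5*(1-c)+86*s,86*(1-c)-15.5*s])/50,2))
```

```text
A [16.  88.4 -0. ] yaw_y -42.87 z 0.0468 F [0.14 0.74 0.63] t 4.525
0.1 [ 0.17 -0.02]
0.2 [ 0.35 -0.03]
0.3 [ 0.52 -0.01]
0.4 [0.69 0.02]
0.5 [0.86 0.06]
0.6 [1.03 0.13]
0.7 [1.18 0.2 ]
0.8 [1.33 0.3 ]
0.9 [1.46 0.41]
```

Call:
send_rows([
  [[0.17,-0.02,0],[0,0,0.1],0],
  [[0.35,-0.03,0],[0,0,0.2],0],
  [[0.52,-0.01,0],[0,0,0.3],0],
  [[0.69,0.02,0],[0,0,0.4],0],
  [[0.86,0.06,0],[0,0,0.5],0],
  [[1.03,0.13,0],[0,0,0.6],0],
  [[1.18,0.2,0],[0,0,0.7],0],
  [[1.33,0.3,0],[0,0,0.8],0],
  [[1.46,0.41,0],[0,0,0.9],0],
  [[1.46,0.41,0],[0,0,0.9],0],
])

```text
time_s: 5.78
position: [0.5804, -0.0264, 0.0467]
eef_rot: [3.139, -0.121, 0.001]
force: [0.1, 0.2, -1.4]
gripper_width: 0.001
grip_force: 0.0
```

Call:
send_rows([
  [[0.17,-0.02,0],[0,0,0.1],0],
  [[0.35,-0.03,0],[0,0,0.2],0],
  [[0.52,-0.01,0],[0,0,0.3],0],
  [[0.69,0.02,0],[0,0,0.4],0],
  [[0.86,0.06,0],[0,0,0.5],0],
  [[1.03,0.13,0],[0,0,0.6],0],
  [[1.18,0.2,0],[0,0,0.7],0],
  [[1.33,0.3,0],[0,0,0.8],0],
  [[1.33,0.3,0],[0,0,0.8],0],
  [[1.33,0.3,0],[0,0,0.8],0],
])

```text
time_s: 7.02
position: [0.6447, -0.0463, 0.0467]
eef_rot: [2.846, -1.331, -0.001]
force: [-0.4, -0.1, -0.4]
gripper_width: -0.003
grip_force: 0.0
```

Run:
```python
from h import *
s=pose((.591,-.1143)); 
ims=[]
for c in('scene','top','wrist'):
    im=manip.capture(c); ims.append(im); print(c,fit(im,c,s))
    ims[-1]=cv2.resize(rect(im,c,s,[.591,-.1143],.038),(266,266))
cv2.imwrite('pics/c3.png',np.hstack(ims)[:,:,::-1])
```

```text
A [17.7 84.8  0. ] yaw_y -140.12 z 0.0467 F [-0.36 -0.07 -0.35] t 7.025
scene (array([ 0.5908, -0.1153, 20.8549]), [np.float64(311.0), np.float64(259.75)])
top (array([ 0.5906, -0.1099, 19.2128]), [np.float64(278.5), np.float64(306.25)])
wrist (array([ 0.5898, -0.114 , 20.938 ]), [np.float64(241.0), np.float64(170.0)])
```

View pics/c3.png

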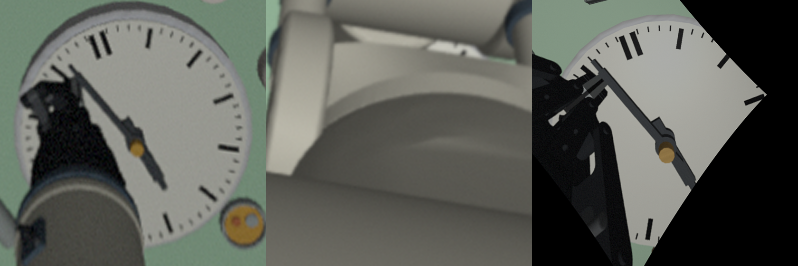

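The scene and wrist views show the long hand just past the 11 bar with the finger behind it, and the short hand undisturbed. About 19° remain.

Call:
send_rows([
  [[0.17,-0.02,0],[0,0,0.1],0],
  [[0.35,-0.03,0],[0,0,0.2],0],
  [[0.52,-0.01,0],[0,0,0.3],0],
  [[0.52,-0.01,0],[0,0,0.3],0],
  [[0.52,-0.01,0],[0,0,0.3],0],
  [[0.14,-0.13,0],[0,0,0.3],0],
  [[0.14,-0.13,0],[0,0,0.3],0],
  [[0.14,-0.13,0],[0,0,0.3],0],
])

```text
time_s: 8.18
position: [0.6547, -0.0471, 0.0469]
eef_rot: [2.613, -1.744, 0.0]
force: [0.4, 0.3, -0.3]
gripper_width: -0.001
grip_force: 0.0
```

```bash
cat >> h.py <<'E'
def hands(im,c,s,wm,wh,ctr=None):
    "hand angles searched in windows (deg), dial fitted in the same picture"
    cam=params(c,s); g=cv2.GaussianBlur(im.min(2),(3,3),0); o=ctr if ctr is not None else fit(im,c,s)[0]; res=[]
    for (lo,hi),r,w,z in((wm,np.linspace(40,80,20)/1e3,.003,.055),(wh,np.linspace(25,48,14)/1e3,.0055,.045)):
        a=np.arange(lo,hi,.25); res.append(float(a[np.argmin([smp(g,*cam,ray(o,np.radians(o[2]-t),r,w,z)).mean() for t in a])]))
    return o,res
E
python3 - <<'E'
from h import *
s=pose((.591,-.1143))
ims=[]
for c in('scene','wrist'):
    im=manip.capture(c); print(c,hands(im,c,s,(345,370),(150,190)))
    ims.append(cv2.resize(rect(im,c,s,[.591,-.1143],.038),(400,400)))
cv2.imwrite('pics/c4.png',np.hstack(ims)[:,:,::-1])
E
```

```text
A [37.6 84.6 -0. ] yaw_y -157.43 z 0.0469 F [ 0.44  0.32 -0.26] t 8.175
scene (array([ 0.591 , -0.1152, 20.7388]), [357.5, 170.5])
wrist (array([ 0.5904, -0.1138, 20.9714]), [357.5, 171.0])
```

View pics/c4.png

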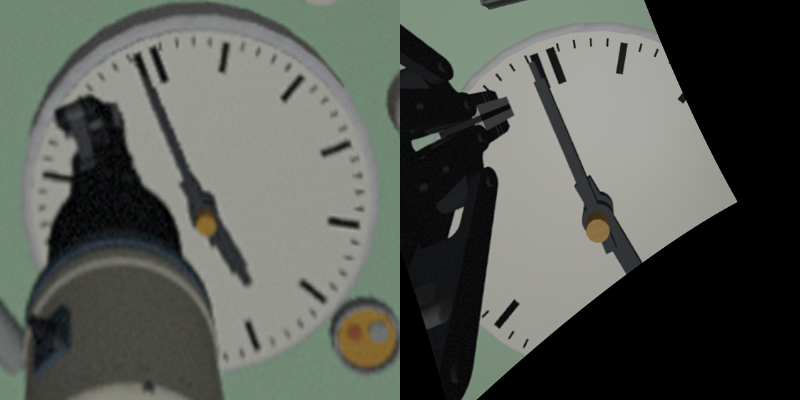

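The long hand is at 357.5° in both views: it touches the left stroke of the double bar at (140,62) in the left half. It needs 2.5° more, so I'll push about 3.7 mm past the last contact, then retreat and lift.

Call:
send_rows([
  [[0.3,0,0],[0,0,0.04],0],
  [[0.48,0,0],[0,0,0.04],0],
  [[0.48,0,0],[0,0,0.04],0],
  [[0.48,0,0],[0,0,0.04],0],
  [[0,0,0],[0,0,0.04],0],
  [[0,0,0],[0,0,0.04],0],
  [[0,0,-0.7],[0,0,0.04],0],
  [[0,0,-1.4],[0,0,0.04],0],
  [[0,0,-1.4],[0,0,0.04],0],
  [[0,0,-1.4],[0,0,0.04],0],
])

```text
time_s: 9.52
position: [0.6544, -0.0473, 0.1164]
eef_rot: [2.577, -1.797, -0.001]
force: [-0.7, 0.7, 0.4]
gripper_width: -0.003
grip_force: 0.0
```

Run:
```python
from h import *
s=pose((.591,-.1143))
for c in('scene','wrist'):
    im=manip.capture(c); print(c,hands(im,c,s,(345,370),(150,190)))
# hour start: hand cw angle 170.5 => yaw; off 11+6+10 on the cw side
yaw=20.9-170.5; a=np.radians(yaw); u=np.array([np.cos(a),np.sin(a)]); v=np.array([u[1],-u[0]])
p=np.array([.591,-.1143])+.052*u+.027*v; print(p,yaw); goal([*p,s['position'][2]],yaw)
```

```text
A [41.  82.6  0. ] yaw_y -159.78 z 0.1164 F [-0.66  0.73  0.39] t 9.525
scene (array([ 0.5906, -0.1154, 20.988 ]), [361.5, 170.25])
wrist (array([ 0.5902, -0.1134, 20.7742]), [361.75, 169.75])
[ 0.53248638 -0.11732589] -149.6
shift [ 0.473  2.765 -0.01 ] turn [ 0.0014  0.001  -0.1778]
```

The long hand is at 361.6°, well within a minute mark. Next I'll go behind the short hand, on its 6 side.

Call:
send_rows([
  [[0.15,0.7,0],[0,0,-0.06],0],
  [[0.3,1.6,0],[0,0,-0.12],0],
  [[0.47,2.4,0],[0,0,-0.18],0],
  [[0.47,2.76,0],[0,0,-0.18],0],
  [[0.47,2.76,0.6],[0,0,-0.18],0],
  [[0.47,2.76,1.0],[0,0,-0.18],0],
  [[0.47,2.76,1.3],[0,0,-0.18],0],
  [[0.47,2.76,1.48],[0,0,-0.18],0],
  [[0.47,2.76,1.48],[0,0,-0.18],0],
  [[0.47,2.76,1.48],[0,0,-0.18],0],
])

```text
time_s: 10.88
position: [0.5337, -0.1174, 0.0432]
eef_rot: [-2.728, 1.558, -0.001]
force: [0.6, 0.1, 0.7]
gripper_width: -0.003
grip_force: 0.0
```

Run:
```python
from h import *
s=pose((.5907,-.1143)); ims=[]
for c in('scene','wrist'):
    im=manip.capture(c); print(c,hands(im,c,s,(345,370),(150,190)))
    ims.append(cv2.resize(rect(im,c,s,[.591,-.1143],.038),(400,400)))
cv2.imwrite('pics/c5.png',np.hstack(ims)[:,:,::-1])
for k in range(1,10):
    al=-.1*k;c,s_=np.cos(al),np.sin(al); A=(17,-52); print(round(al,1),np.round(np.array([A[0]*(1-c)+A[1]*s_,A[1]*(1-c)-A[0]*s_])/50,2))
```

```text
A [ 26.3 -50.7   0. ] yaw_y -149.48 z 0.0432 F [0.58 0.1  0.68] t 10.875
scene (array([ 0.5908, -0.1151, 20.8504]), [361.5, 170.25])
wrist (array([ 0.5906, -0.1135, 20.7133]), [361.75, 169.75])
-0.1 [0.11 0.03]
-0.2 [0.21 0.05]
-0.3 [0.32 0.05]
-0.4 [0.43 0.05]
-0.5 [0.54 0.04]
-0.6 [0.65 0.01]
-0.7 [ 0.75 -0.03]
-0.8 [ 0.85 -0.07]
-0.9 [ 0.94 -0.13]
```

View pics/c5.png

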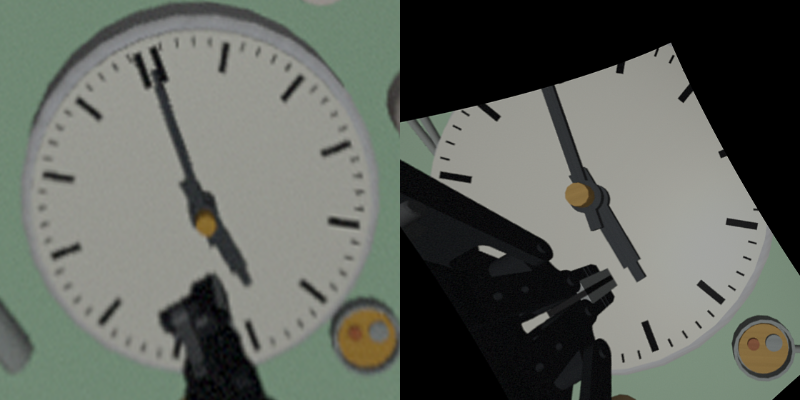

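The long hand points between the twelve strokes at (150,66). The finger, at (195,300) in the scene view and (600,285) in the wrist view, is beside the short hand's outer part. Pushing anticlockwise.

Call:
send_rows([
  [[0.1,0,0],[0,0,0],0],
  [[0.19,0,0],[0,0,0],0],
  [[0.3,0.03,0],[0,0,-0.1],0],
  [[0.4,0.05,0],[0,0,-0.2],0],
  [[0.51,0.05,0],[0,0,-0.3],0],
  [[0.62,0.05,0],[0,0,-0.4],0],
  [[0.73,0.04,0],[0,0,-0.5],0],
  [[0.84,0.01,0],[0,0,-0.6],0],
  [[0.84,0.01,0],[0,0,-0.6],0],
  [[0.84,0.01,0],[0,0,-0.6],0],
])

```text
time_s: 12.22
position: [0.5542, -0.1538, 0.0428]
eef_rot: [3.066, -0.686, 0.0]
force: [-0.8, 0.1, -0.6]
gripper_width: 0.0
grip_force: 0.0
```

Run:
```python
from h import *
s=pose((.5907,-.1143))
for c in('scene','wrist'):
    im=manip.capture(c); print(c,hands(im,c,s,(345,370),(115,155),np.array([.5908,-.1151,20.85]) if c=='scene' else None))
```

```text
A [ 16.2 -51.3  -0. ] yaw_y -115.24 z 0.0428 F [-0.81  0.06 -0.55] t 12.225
scene (array([ 0.5908, -0.1151, 20.85  ]), [361.5, 133.0])
wrist (array([ 0.5905, -0.1135, 20.7179]), [362.0, 133.0])
```

Call:
send_rows([
  [[0.11,0.03,0],[0,0,-0.1],0],
  [[0.21,0.05,0],[0,0,-0.2],0],
  [[0.32,0.05,0],[0,0,-0.3],0],
  [[0.43,0.05,0],[0,0,-0.4],0],
  [[0.54,0.04,0],[0,0,-0.5],0],
  [[0.65,0.01,0],[0,0,-0.6],0],
  [[0.7,-0.01,0],[0,0,-0.65],0],
  [[0.7,-0.01,0],[0,0,-0.65],0],
  [[0.7,-0.01,0],[0,0,-0.65],0],
])

```text
time_s: 13.45
position: [0.586, -0.1681, 0.0428]
eef_rot: [-3.124, -0.33, 0.0]
force: [-0.8, -0.2, 0.2]
gripper_width: -0.002
grip_force: 0.0
```

Run:
```python
from h import *
s=pose((.5907,-.1143))
for c in('scene','wrist'):
    im=manip.capture(c); print(c,hands(im,c,s,(345,370),(75,115),np.array([.5908,-.1151,20.85]) if c=='scene' else None))
```

```text
A [ 15.8 -51.6   0. ] yaw_y -77.96 z 0.0428 F [-0.83 -0.18  0.17] t 13.45
scene (array([ 0.5908, -0.1151, 20.85  ]), [361.5, 96.25])
wrist (array([ 0.5902, -0.1137, 20.7851]), [361.75, 96.5])
```

Call:
send_rows([
  [[0.06,0.02,0],[0,0,-0.06],0],
  [[0.12,0.03,0],[0,0,-0.11],0],
  [[0.12,0.03,0],[0,0,-0.11],0],
  [[0.12,0.03,0],[0,0,-0.11],0],
  [[-0.2,0.06,0],[0,0,-0.11],0],
  [[-0.2,0.06,0],[0,0,-0.11],0],
  [[-0.2,0.06,0],[0,0,-0.11],0],
  [[-0.2,0.06,-0.8],[0,0,-0.11],0],
  [[-0.2,0.06,-1.6],[0,0,-0.11],0],
  [[-0.2,0.06,-1.6],[0,0,-0.11],0],
])

```text
time_s: 14.8
position: [0.5789, -0.1738, 0.1257]
eef_rot: [3.098, 0.503, 0.007]
force: [0.0, 0.0, -0.5]
gripper_width: 0.002
grip_force: 0.0
```

Run:
```python
from h import *
s=pose((.5907,-.1143)); ims=[]
for c in('scene','wrist'):
    im=manip.capture(c); print(c,hands(im,c,s,(345,370),(75,115)))
    ims.append(cv2.resize(rect(im,c,s,[.591,-.1143],.038),(400,400)))
cv2.imwrite('pics/c6.png',np.hstack(ims)[:,:,::-1])
```

```text
A [ 30.1 -52.7  -0.1] yaw_y -71.56 z 0.1257 F [ 0.05  0.02 -0.46] t 14.8
scene (array([ 0.5907, -0.1151, 20.8877]), [361.5, 89.5])
wrist (array([ 0.5911, -0.1136, 20.7111]), [361.5, 90.5])
```

View pics/c6.png

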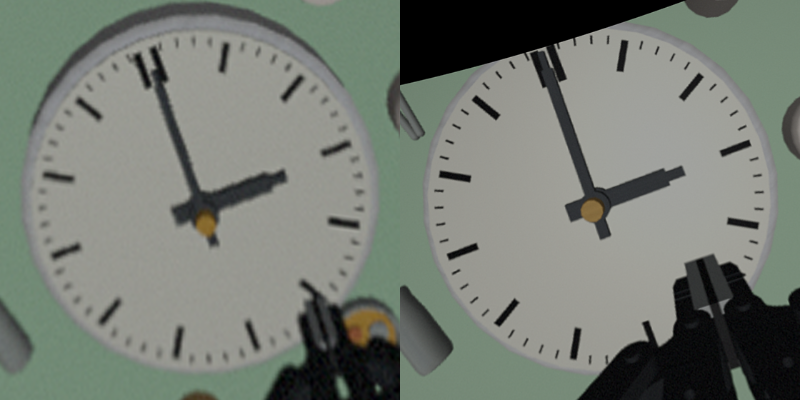

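The long hand is at 361.5°, on the double bar at (150,66). The short hand is at 90°, pointing at the three at (336,148). The clock hasn't moved and the arm is clear, so I'm handing in.

```bash
python3 -c "
from h import *
print(manip.hand_in())"
```

```text
the job is handed in; nothing more can be done
None
```

The clock reads three o'clock: the long hand is about 1.5° past twelve and the short hand at about 90°, the clock has not shifted, and the job was handed in after about 15 s of robot time, with no verdict returned.

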